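# Roll the rolling pin into its rest and clamp it

## Robot

A 6-joint arm with a two-finger parallel gripper is mounted at the origin on a cart in front of the work surface, level with it; the furniture and walls round the work are solid. World frame = base frame: x ahead of the robot, y to its left, z up, the work surface at z = 0. Lengths are in mm, angles in rad, forces in N, time in s.
With the tool pointing down it reaches from about 300 to 775 mm from the base axis. Payload 14.6 kg.
Tool frame: the origin (TCP) lies on the centre line of the jaws, within the pads' length; the fingertips stand 19 mm ahead of it and the grasp point (between the pads) is the TCP (bot.tip_reach is the distance from the TCP to the fingertips, in mm); z points along the fingers, y is the line along which they close (so a half turn about z gives the same grasp; the last joint's range is limited). The gripper opens to 85 mm and grips with 20 to 120 N. Pads are 22 mm wide; open, the fingers measure 114 mm over their backs; the gripper's body (76 mm by 85 mm) begins 54 mm behind the grasp point. The pads swing forward as they close: fully open they stand 13 mm farther back than shut.
Start: joints at [-1.295, 0.3, 1.521, -0, 1.321, -0.067], TCP at [184.862, -517.992, 250.281] pointing down, gripper open.
Joint ranges: [-3.03, 3.03], [-0.79, 2.21], [0.23, 2.52], [-1.04, 4.18], [0, 3.07], [-2.55, 2.55]. Speed limits (rad/s): [2.22, 2.22, 2.57, 3.14, 3.14, 3.14].

## Interface

Orientations are given as a unit quaternion [w, x, y, z].
In Python, from rig import bot gives the robot as it stands. Calls block until the motion is done:
- bot.move_to(position, orientation): joint-space move of the TCP to a pose.
- bot.servo_line(position, attitude=None, speed=150, until_force=None): straight line of the TCP; attitude=None keeps the orientation; speed is the mean speed in mm/s. With until_force (N) it stops when the force on the tool has changed by that much, and returns True; else False.
- bot.move_joints(angles): joint-space move.
- bot.move_gripper(opening, grip_force=None): finger opening in mm; grip_force is the grip in N (None keeps the last); returns when the fingers have stopped.
- bot.dwell(seconds).
- bot.ik(position, orientation): joint angles nearest the present ones, or None.
- bot.read_state(): the state.
- bot.read_camera(name): name is "side" or "top"; returns a dict with "image" (400x640x3 uint8, blue, green, red), "depth" (400x640 float32, mm along the optical axis (not along the pixel's ray), 0 where there is no reading), "fovy" (degrees; the focal length in pixels is half the picture's height over the tangent of half this angle, whatever the lens; pixels are square), "cx", "cy" (the principal point, pixels), "k1" (the pictures are not rectified: a ray, as slopes to the right and down, at radius r is drawn at 1 + k1 r^2 times it, then the intrinsics apply), "eye" and "attitude" of the camera in the world. Camera axes: x right, y down, z forward; pixel columns grow to the right and rows downward; lengths in mm; the calibration is good to about 2 mm. A picture is of the moment at which its call begins.
A pose or a line that the arm cannot do raises bot.MotionError and nothing moves.
- bot.finish_job(): hands the job in; it is judged then, once.
The state is a dict: "clock": time; "joint_positions": joint angles; "qvel": joint speeds; "effort": joint torques, N m; "ee_pos": TCP position; "tool_rot": TCP orientation; "ft_force": force on the tool from outside, world axes, zero at the start; "moment": the same for the moment, N m; "grip_width": finger opening in mm; "grip_force": force on a finger pad.
Only numpy, scipy, OpenCV 4.12 (cv2) and the standard library are available. Lean on these libraries where they do the work, as an engineer would, in place of code of your own. Each camera call takes 0.05 s, during which the arm holds its last target. There are 200 camera calls.

## Task

Roll the wooden rolling pin along the deck of its rest, without lifting it, into the vee at the far end, and back off so that it settles squarely there by itself. Then swing the raised steel keeper over it and press its thumb pad down just until the spring foot grips the pin firmly, without forcing it to the end of its spring travel. Push gently throughout and leave the things round about where they are.

Things in the scene. Friction and masses are not known exactly. Their poses are not given: they have to be found in the camera images.
- vee_seat (a point): Where the pin's centre lies once seated in the vee of the fixed wooden rest: 42.3 mm above the worktop. x: level, across the deck and vee, away from the robot towards the keeper's hinge; y: along the vee; z up. Two 90-degree vee blocks (30 mm wide, at y = -65 and +65 mm) begin at the deck's edge (x = -20 mm) and have their bottom 28.3 mm below this point; open between them.
- deck_mid (a point): Middle of the flat deck of the rest, on its top face, 34 mm above the worktop; axes as vee_seat. The deck is 130 mm long in x (ending at the vee, 65 mm ahead of here) and 170 mm wide in y; a 6 mm high lip closes its outer end. The rest is fixed and turned by up to about 0.25 rad.
- fence_mid (a point): Midway between the two upright wooden fences behind the vee blocks, at the height of their tops (62 mm above the worktop) and on their faces, 22.5 mm beyond vee_seat in x; axes as vee_seat. A pin pressed against the fence is up to 2.5 mm off its seat and rolls back to the middle when freed.
- pin_center (a point): Centre of the wooden rolling pin, a plain straight cylinder without handles, 40 mm in diameter and 220 mm long, about 0.17 kg. Its own y axis is the length of the pin. It starts lying on the deck, across it (nearly parallel to the vee, up to 0.2 rad askew), about 65 to 90 mm before vee_seat; rolls easily.
- keeper (a joint): Angle (rad) of the keeper, a steel arm 18 mm wide and 10 mm thick, hinged behind the vee on an axis parallel to it. 0: level, reaching over the middle of the pin and the deck towards the robot; positive: raised (starts at 1.35 to 1.5, nearly upright). Stiff hinge: the arm stays where it is left and takes about 7 N at the thumb pad to move.
- keeper_hinge (a point): Point on the keeper's hinge axis, 75 mm beyond vee_seat in vee_seat's x and 47 mm above it (89.3 mm above the worktop). With the keeper at angle a, a point of the arm at distance r from here lies r cos(a) back towards the deck and r sin(a) up.
- foot_mount (a point): Point in the arm, 75 mm from the hinge, under which hangs a 26 mm wide rubber foot on a 1500 N/m spring with 6 mm travel. Its screw is set by an unknown amount: it meets the seated pin at a keeper angle of -0.07 to 0.07. Foot force should end near 6 N (4 at least, 16 never exceeded, spring's end at 9): 1 N there adds 0.58 N to the push at the thumb pad, so stop 3 to 4 N above the hinge's drag.
- thumb_pad (a point): Middle of the outer face of the round black thumb pad (36 mm across) at the keeper's free end: 130 mm from the hinge along the arm and 12 mm out from the arm's middle. Its z axis points out of the face: up when the keeper is level, away from the robot when it is upright. Push here to close the keeper.
- tin: Small food tin, 57 mm across and 72 mm tall, origin under its middle; stands beside the rest, leave alone.
- salt: Salt shaker, 44 mm across and 90 mm tall, origin under its middle; stands beside the rest, leave alone.
- timer: White egg timer, 63 mm across and 52 mm tall, origin under its middle; stands beside the rest, leave alone.
Not all that is in view belongs to the job. There is more than one size of the part that bears pin_center; the job needs the larger.

How it is judged (in metres and radians):
On the way:
1. the pin lies settled and square in the vee, with nothing pushing on it and the keeper still off it (x of pin_center in the frame of vee_seat between -0.002 and 0.002 m and z of pin_center in the frame of vee_seat below 0.002 m and angle between the y axis of pin_center and the y axis of vee_seat, either way round below 0.03 rad and contact force between each of the fingers, keeper and pin below 0.1 N), for 0.2 s.
At the end, for the whole second after the job is handed in: The pin lies at rest in the vee: within 2 mm of the seat across the vee and in height, within 30 mm along it, parallel to it within 0.03 rad; and the keeper's foot presses on it with more than 4 N (x of pin_center in the frame of vee_seat between -0.002 and 0.002 m and y of pin_center in the frame of vee_seat between -0.03 and 0.03 m and z of pin_center in the frame of vee_seat below 0.002 m and angle between the y axis of pin_center and the y axis of vee_seat, either way round below 0.03 rad and contact force between keeper and pin above 4 N and linear speed of pin below 0.01 m/s); the robot touches nothing.
It fails at once if the robot pushes on the pin with more than 25 N (contact force between any of the fingers, the arm and pin above 25 N).
It fails at once if the keeper presses on the pin with more than 16 N (contact force between keeper and pin above 16 N).
It fails at once if the pin is lifted off the rest (its centre more than 10 mm above where it lay on the deck) (z of pin_center in the frame of vee_seat above 0.022 m).
It fails at once if the tin, salt shaker or egg timer is moved by more than 15 mm (distance of any of tin, salt, timer from where it was at the start of the episode above 0.015 m).
It also fails if it takes over 72 s, if anything falls off the work surface, if the arm or the gripper's body presses on something with over 40 N, if the wrist force passes 120 N, or if a joint passes its speed limit or range.

## Working session

There is one attempt and no reset: what is moved stays moved. The work goes in short steps, each a Python script; the robot and the scene stay as the last script left them, time stands still between calls to the robot, and variables do not carry over. Pictures are saved under pics/ and viewed, at most 10 in all, crops included, and the job is handed in when it is done.

```bash
mkdir -p pics; cat > h.py <<'E'
import numpy as np, cv2
from scipy.spatial.transform import Rotation as R
def rot(q): return R.from_quat([q[1],q[2],q[3],q[0]]).as_matrix()
def slopes(c,uv):
    f=200/np.tan(np.radians(c['fovy'])/2)
    K=np.array([[f,0,c['cx']],[0,f,c['cy']],[0,0,1.]])
    uv=np.asarray(uv,float).reshape(-1,2)
    d=(uv-[c['cx'],c['cy']])/f; s=d.copy()
    for _ in range(20): s=d/(1+c['k1']*(s**2).sum(1,keepdims=True))
    return s
def rays(c,uv):
    s=slopes(c,uv); return np.c_[s,np.ones(len(s))]@rot(c['attitude']).T
def plane(c,uv,z):
    d=rays(c,uv); e=np.array(c['eye']); return e+d*((z-e[2])/d[:,2])[:,None]
def cloud(c):
    v,u=np.mgrid[:400,:640]; uv=np.c_[u.ravel(),v.ravel()]
    return (np.array(c['eye'])+rays(c,uv)*c['depth'].ravel()[:,None].astype(float)).reshape(400,640,3)
E
python3 - <<'E'
from rig import bot; import cv2,pickle
for n in("top","side"):
    c=bot.read_camera(n); pickle.dump(c,open(n+'.pkl','wb')); cv2.imwrite(f'pics/{n}0.png',c['image'])
    print(n,{k:c[k] for k in c if k not in('image','depth')},(c['depth']>0).mean())
s=bot.read_state();print(s['tool_rot'],s['ft_force'])
E
```

```text
top {'fovy': 57.62915846930669, 'cx': 321.30617632018857, 'cy': 195.17795470167866, 'k1': -0.020781956851843166, 'eye': array([472.83699585, 156.4758926 , 941.39213598]), 'attitude': array([ 0.04946402, -0.69826204,  0.71256614, -0.04725393])} 0.995875
side {'fovy': 49.16628974307302, 'cx': 323.74879608012947, 'cy': 202.02893971963775, 'k1': 0.02447062509341779, 'eye': array([ 425.72012722, -791.82110035,  461.67717196]), 'attitude': array([-0.56405116,  0.82001711, -0.08068872,  0.05392187])} 0.9958359375
[-5.02450011e-04  9.85349136e-01  1.70548602e-01 -5.03423767e-05] [ 0.33983849  0.28629408 -0.02958496]
```

View pics/top0.png

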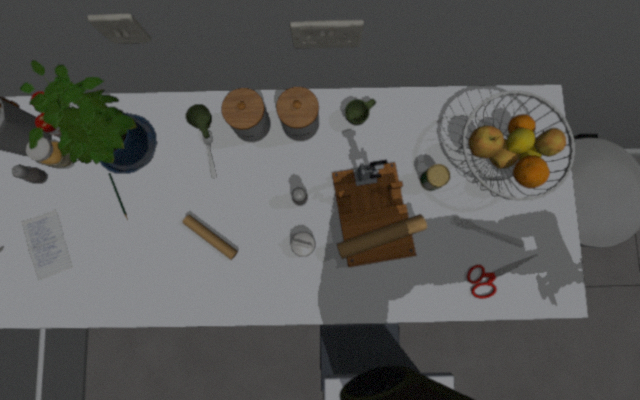

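View pics/side0.png

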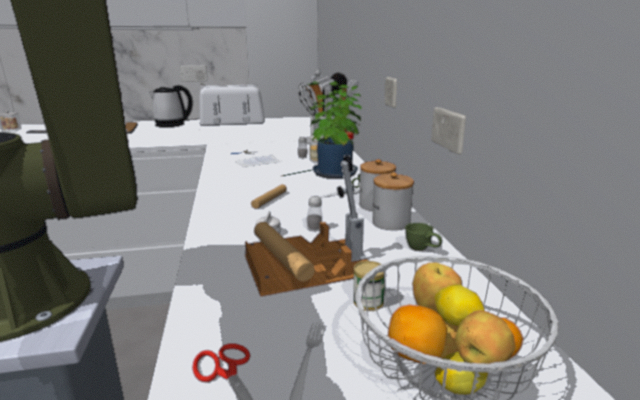

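Candidates for the pin: a fat one on the rest at top (382,236) and side (285,250), and a thin one on the table at top (210,236) and side (268,197). I choose the fat one lying on the deck. The keeper is at top (370,170). The timer is at (302,240), the salt at (299,195) and the tin at (435,176).

```bash
python3 - <<'E'
import pickle,cv2,numpy as np
from h import *
c=pickle.load(open('top.pkl','rb')); P=cloud(c); im=c['image']
cr=im[140:275,280:460]; cv2.imwrite('pics/crop0.png',cv2.convertScaleAbs(cv2.resize(cr,None,fx=4.4,fy=4.4,interpolation=cv2.INTER_CUBIC),alpha=1.8))
hsv=cv2.cvtColor(im,cv2.COLOR_BGR2HSV); 
for uv in [(355,220),(382,236),(420,225),(345,247),(340,180),(372,255),(395,200),(366,175),(376,165),(435,176),(302,240),(299,195),(340,300)]:
    print(uv,hsv[uv[1],uv[0]],P[uv[1],uv[0]].round(1))
s=pickle.load(open('side.pkl','rb')); Q=cloud(s); cr=s['image'][140:310,230:400]
cv2.imwrite('pics/crop1.png',cv2.convertScaleAbs(cv2.resize(cr,None,fx=3.5,fy=3.5,interpolation=cv2.INTER_CUBIC),alpha=1.3))
E
```

```text
(355, 220) [ 15 181  62] [533.7  75.1  32.6]
(382, 236) [ 19 117  74] [491.7  16.   74. ]
(420, 225) [ 19 122 125] [515.7 -75.3  75.4]
(345, 247) [ 18 139  68] [467.6 104.4  72.6]
(340, 180) [ 15 154  73] [640.  108.7   9.9]
(372, 255) [ 18 190  63] [446.5  36.   33. ]
(395, 200) [ 12 157  65] [583.4 -29.7  20.3]
(366, 175) [30  5 50] [651.4  40.9  12.4]
(376, 165) [96 19 67] [628.7  47.8 233.3]
(435, 176) [ 23 102 120] [ 633.8 -119.1   73.2]
(302, 240) [15  5 96] [486.7 208.   37.1]
(299, 195) [ 30   4 121] [591.8 210.7  89.2]
(340, 300) [60  3 92] [335.3 116.4   0.8]
```

View pics/crop0.png

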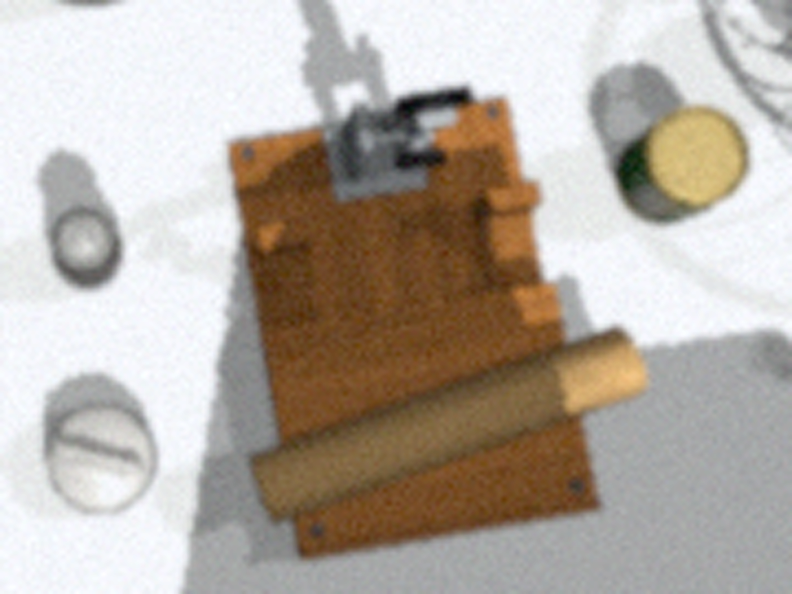

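View pics/crop1.png

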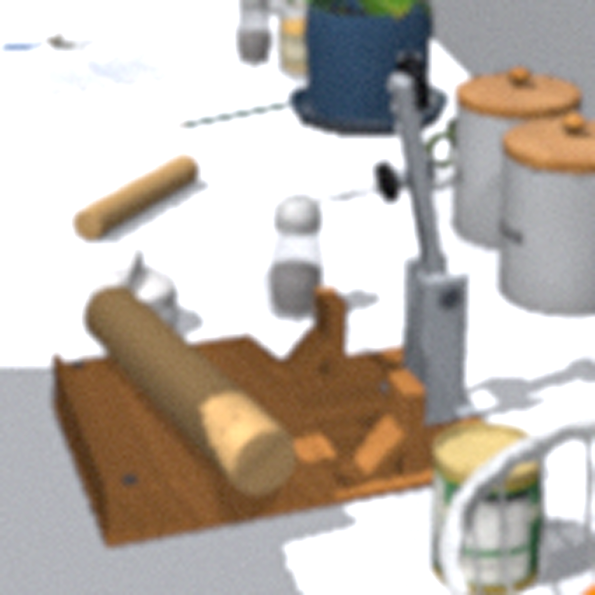

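The crops show one large pin on the deck, its lit end at the right. The vee blocks and fences are beyond it, and the keeper is upright with black pad and foot. Fitting positions next.

```bash
python3 - <<'E'
import pickle,cv2,numpy as np
from h import *
c=pickle.load(open('top.pkl','rb')); P=cloud(c); 
s=pickle.load(open('side.pkl','rb')); Q=cloud(s)
def brown(c):
    h=cv2.cvtColor(c['image'],cv2.COLOR_BGR2HSV); return (h[...,0]>7)&(h[...,0]<24)&(h[...,1]>90)
reg=lambda P:(P[...,0]>400)&(P[...,0]<720)&(P[...,1]>-110)&(P[...,1]<150)
m=brown(c)&reg(P); z=P[...,2]
deck=P[m&(z>31)&(z<37)&(P[...,0]<585)]
bins=np.arange(410,590,5)
L=[];Rr=[]
for b in bins:
    q=deck[abs(deck[:,0]-b)<2.5]
    if len(q)>20:L.append([b,q[:,1].max()]);Rr.append([b,q[:,1].min()])
print(np.round(np.hstack([L,np.array(Rr)[:,1:]]),0).tolist())
print('deck medz',np.median(deck[:,2]))
# floor height behind, base mask
for zz in [0,5,10,15,20,25,30,35,40,50,60,65,70,75,80]:
    q=P[m&(z>zz-2.5)&(z<zz+2.5)]; print(zz,len(q),end='; ')
pin=P[m&(z>68)&(z<82)&(P[...,0]<560)]
a,b=np.polyfit(pin[:,1],pin[:,0],1); print('\npin',a,b,pin.min(0),pin.max(0),np.median(pin[:,2]))
# pin in side
for n,C,W in(('top',c,P),('side',s,Q)):
    mm=brown(C)&reg(W); q=W[mm&(W[...,2]>40)&(W[...,2]<85)&(W[...,0]<550)]
    print(n,len(q),q.min(0).round(),q.max(0).round())
    f=W[mm&(W[...,2]>56)&(W[...,2]<66)&(W[...,0]>565)]; print('fence',len(f)); print(f[::max(1,len(f)//25)].round(0).tolist())
    dk=(C['image'].max(2)<45)&(W[...,0]>560)&(W[...,0]<760)&(abs(W[...,1]-40)<60)&(W[...,2]>100)
    k=W[dk]; print('black',len(k)); print(k[::max(1,len(k)//30)].round(0).tolist())
    h=W[(W[...,0]>590)&(W[...,0]<700)&(abs(W[...,1]-25)<40)&(W[...,2]>75)]; print('keeper',len(h)); print(h[::max(1,len(h)//30)].round(0).tolist())
E
```

```text
[[430.0, 96.0, 37.0], [435.0, 96.0, 0.0], [440.0, 98.0, -20.0], [445.0, 93.0, -62.0], [450.0, 73.0, -68.0], [455.0, 58.0, -68.0], [460.0, 43.0, -66.0], [465.0, 31.0, -66.0], [470.0, 15.0, -66.0], [475.0, 3.0, -64.0], [480.0, -19.0, -64.0], [485.0, 104.0, -64.0], [490.0, 104.0, -63.0], [495.0, 106.0, -62.0], [500.0, 106.0, 51.0], [505.0, 109.0, 36.0], [510.0, 108.0, 13.0], [515.0, 108.0, 1.0], [520.0, 110.0, -14.0], [525.0, 110.0, -27.0], [530.0, 110.0, -42.0], [535.0, 113.0, -55.0], [540.0, 113.0, -55.0], [545.0, 112.0, -56.0], [550.0, 107.0, -55.0], [555.0, 94.0, -53.0], [560.0, 35.0, -54.0], [565.0, -11.0, -51.0]]
deck medz 34.214631532837075
0 1; 5 499; 10 1227; 15 74; 20 90; 25 115; 30 378; 35 1966; 40 149; 50 4; 60 168; 65 290; 70 601; 75 534; 80 6; 
pin -0.317799719844484 495.93817259026844 [446.45277746 -89.04699117  68.00394903] [535.23831307 120.95391671  78.70674023] 72.47122538209908
top 1494 [421. -90.  40.] [538. 121.  79.]
fence 144
[[655.0, -108.0, 57.0], [638.0, -109.0, 65.0], [623.0, -23.0, 62.0], [623.0, -36.0, 61.0], [620.0, -20.0, 64.0], [620.0, -33.0, 61.0], [618
[... 3530 characters left out ...]
, 24.0, 156.0]]
keeper 803
[[637.0, 41.0, 234.0], [634.0, 27.0, 230.0], [633.0, 35.0, 222.0], [635.0, 26.0, 220.0], [640.0, 20.0, 217.0], [627.0, 42.0, 205.0], [631.0, 31.0, 204.0], [632.0, 29.0, 198.0], [632.0, 34.0, 188.0], [641.0, 30.0, 182.0], [642.0, 31.0, 174.0], [649.0, 35.0, 167.0], [636.0, 32.0, 165.0], [618.0, 28.0, 163.0], [638.0, 31.0, 159.0], [626.0, 27.0, 157.0], [639.0, 42.0, 146.0], [646.0, 29.0, 145.0], [647.0, 30.0, 136.0], [643.0, 33.0, 126.0], [645.0, 40.0, 115.0], [663.0, 56.0, 99.0], [665.0, 55.0, 95.0], [638.0, 54.0, 91.0], [650.0, 24.0, 100.0], [664.0, 21.0, 98.0], [646.0, 51.0, 82.0], [653.0, 19.0, 93.0], [640.0, 51.0, 76.0], [670.0, 25.0, 82.0], [671.0, 26.0, 76.0]]
```

Estimates from the fits: rest yaw 0.148, vee_seat (578.3, 33.5), keeper about 1.37 rad. The pin is 88 mm before the seat, 0.16 rad askew. I'll push it with both open fingertips set parallel to the vee, so they square it.

```bash
cat >> h.py <<'E'
TH=0.148; V=np.array([578.3,33.5,42.3]); X=np.array([np.cos(TH),np.sin(TH),0]); Y=np.array([-np.sin(TH),np.cos(TH),0])
def W(x,y,z): p=V+x*X+y*Y; return [p[0],p[1],z]   # z absolute
Q0=[0,np.cos(TH/2),np.sin(TH/2),0]
E
python3 - <<'E'
from rig import bot; from h import *
print(bot.tip_reach)
bot.move_gripper(80); print(bot.tip_reach, bot.read_state()['grip_width'])
bot.move_to(W(-152,-5,180),Q0)
print(bot.servo_line(W(-152,-5,66),speed=80,until_force=6))
f0=bot.read_state()['ft_force']; print(f0, bot.read_state()['ee_pos'])
for x in(-120,-100,-80,-65):
    r=bot.servo_line(W(x,-5,66),speed=30,until_force=10)
    s=bot.read_state(); print(x,r,s['clock'],(s['ft_force']-f0).round(2))
    if r: break
c=bot.read_camera('side'); cv2.imwrite('pics/s1.png',cv2.resize(c['image'][140:340,200:440],None,fx=3,fy=3))
E
```

```text
19.0
19.0 80.24564363065366
False
[-0.36332886  1.01549909 -0.6244856 ] [428.92638947   6.11411707  66.36377162]
-120 False 5.2167 [-0.31  0.18  1.9 ]
-100 False 6.0333 [ 1.01 -1.28  0.58]
-80 False 6.85 [-0.39 -1.62  0.38]
-65 False 7.5 [ 0.96 -0.44  0.83]
```

View pics/s1.png

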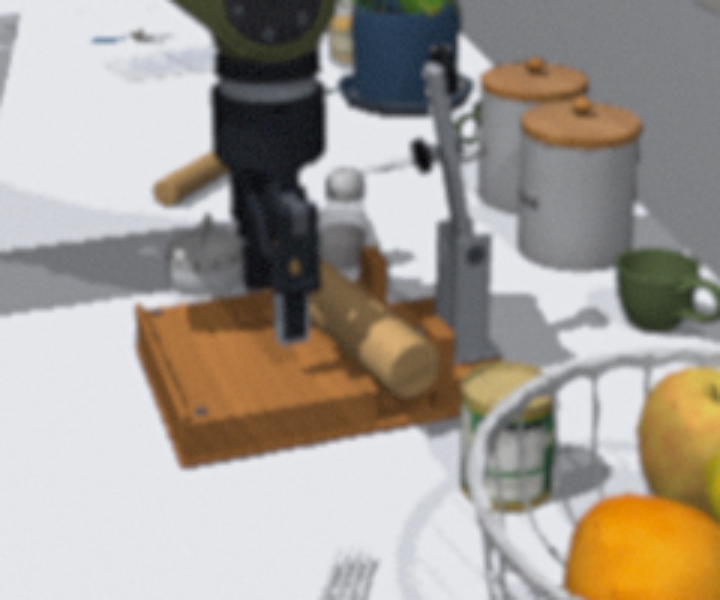

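The pin has rolled ahead of the fingers towards the vee, with its lit end near crop pixel (405,365). I'll follow through gently, back off and check.

```bash
python3 - <<'E'
from rig import bot; from h import *
f0=bot.read_state()['ft_force']
print(bot.servo_line(W(-40,-5,66),speed=25,until_force=6),bot.read_state()['ft_force']-f0)
bot.servo_line(W(-75,-5,66),speed=80)
bot.servo_line(W(-90,-5,280),speed=200)
bot.move_to(W(-60,-200,320),Q0)
bot.dwell(.4)
c=bot.read_camera('top'); P=cloud(c); cv2.imwrite('pics/t2.png',cv2.convertScaleAbs(cv2.resize(c['image'][140:275,280:460],None,fx=4,fy=4,interpolation=cv2.INTER_CUBIC),alpha=1.6))
h=cv2.cvtColor(c['image'],cv2.COLOR_BGR2HSV)
m=(h[...,0]>7)&(h[...,0]<26)&(h[...,1]>80)
L=(P-V)@np.c_[X,Y]; 
m&=(abs(L[...,0])<32)&(abs(L[...,1])<130)
mm=m&(P[...,2]>54.5)&(P[...,2]<75)&(L[...,0]<19)
q=L[mm];z=P[mm][:,2]
a,b=np.polyfit(q[:,1],q[:,0],1);print('pin skew',-a,'x',b,'y',q[:,1].min(),q[:,1].max(),'z',np.percentile(z,[50,95]),len(q), bot.read_state()['clock'])
r=L[...,1]
for y in(-90,-40,0,40,90):
    k=mm&(abs(r-y)<8); print(y,L[k][:,0].min(),L[k][:,0].max(),np.percentile(P[k][:,2],95))
E
```

```text
False [0.40076986 0.07994429 0.94584901]
pin skew -0.0026941707834827514 x -0.520593707165584 y -101.02971965597405 115.95106712064224 z [60.54344655 64.08399951] 1105 11.7833
-90 -16.003896406970433 16.162373421667212 63.037978363486765
-40 -16.19963683050005 17.11540136397323 63.9175022591506
0 -16.08838954839249 16.801167712512825 63.82978886650665
40 -15.505811307704288 16.515043717894468 63.83146331158277
90 -16.920036975582246 15.168423168880846 64.14900653114623
```

View pics/t2.png

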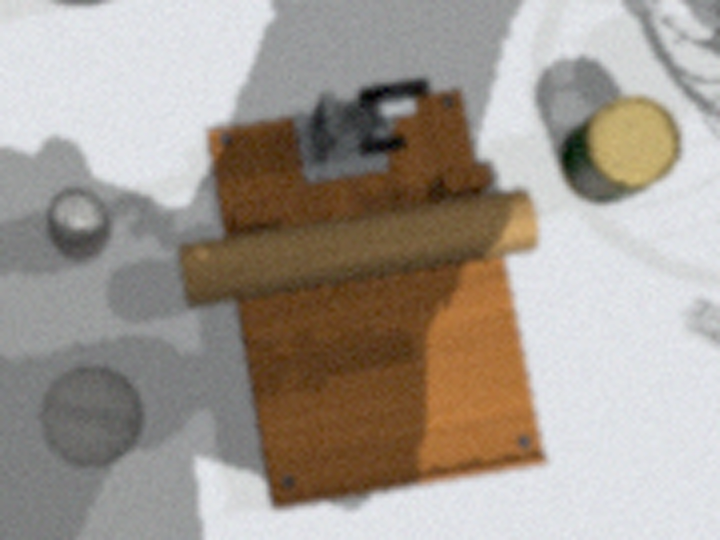

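The pin lies seated and square: x −0.5 mm, skew −0.003 rad, y about +7 mm, and nothing is touching it. Now the keeper: shut the fingers, go behind the pad, find it by touch, and bring it down on its arc.

```bash
cat >> h.py <<'E'
def C(a,r=134,n=12):  # TCP target so that the tip's near lower edge touches the pad face
    return W(75-r*np.cos(a)+n*np.sin(a)+11,0,89.3+r*np.sin(a)+n*np.cos(a)+19)
def force(bot,n=8):
    F=[]
    for _ in range(n): bot.dwell(.02); F.append(bot.read_state()['ft_force'])
    return np.mean(F,0)
E
python3 - <<'E'
from rig import bot; from h import *
bot.move_gripper(0)
bot.move_to(W(115,0,310),Q0)
z=C(1.37)[2]
bot.servo_line(W(115,0,z),speed=120)
f0=force(bot); np.save('f0.npy',f0); print(f0,bot.read_state()['clock'])
r=bot.servo_line(W(45,0,z),speed=25,until_force=4)
s=bot.read_state(); p=np.array(s['ee_pos']); print(r,(p-V)@X,(p-V)@Y,p[2],(force(bot)-f0).round(2),'expected x',(np.array(C(1.37))-V)@X)
E
```

```text
[0.04417223 0.19978915 0.10307561] 14.4
True 72.68062826848988 -0.0036091377320155013 241.82440136001955 [1.   0.03 1.06] expected x 71.03263412310858
```

```bash
python3 - <<'E'
from rig import bot; from h import *
f0=np.load('f0.npy')
for a in np.r_[np.arange(1.33,0.2,-0.1),0.16]:
    bot.servo_line(C(a),speed=45)
    F=force(bot,3)-f0; t=np.array([*( -X*np.sin(a)),])*-1; 
    n=np.sin(a)*X+np.cos(a)*np.array([0,0,1]); tt=-np.cos(a)*X+np.sin(a)*np.array([0,0,1])
    s=bot.read_state(); print(round(a,2),'n %.1f t %.1f y %.1f'%(F@n,F@tt,F@Y),'clk',s['clock'])
    if np.linalg.norm(F)>20: print('STOP');break
c=bot.read_camera('side'); cv2.imwrite('pics/s3.png',cv2.resize(c['image'][120:300,220:440],None,fx=3,fy=3))
E
```

```text
1.33 n 0.7 t -1.4 y 0.3 clk 16.5417
1.23 n 0.6 t -0.8 y 0.1 clk 17.0417
1.13 n 1.4 t -0.2 y 0.3 clk 17.5417
1.03 n 1.3 t 0.2 y 0.1 clk 18.0417
0.93 n 1.1 t 1.3 y 0.6 clk 18.5417
0.83 n 0.6 t 0.5 y -0.5 clk 19.0417
0.73 n 0.7 t 0.4 y -0.6 clk 19.5417
0.63 n 0.5 t 0.7 y 0.1 clk 20.0417
0.53 n 0.2 t 0.1 y -0.0 clk 20.5417
0.43 n 0.1 t 0.1 y 0.1 clk 21.0417
0.33 n 0.6 t -0.3 y -0.4 clk 21.5417
0.23 n -0.2 t -0.2 y -0.2 clk 22.0417
0.16 n -0.2 t -0.3 y -0.1 clk 22.45
```

View pics/s3.png

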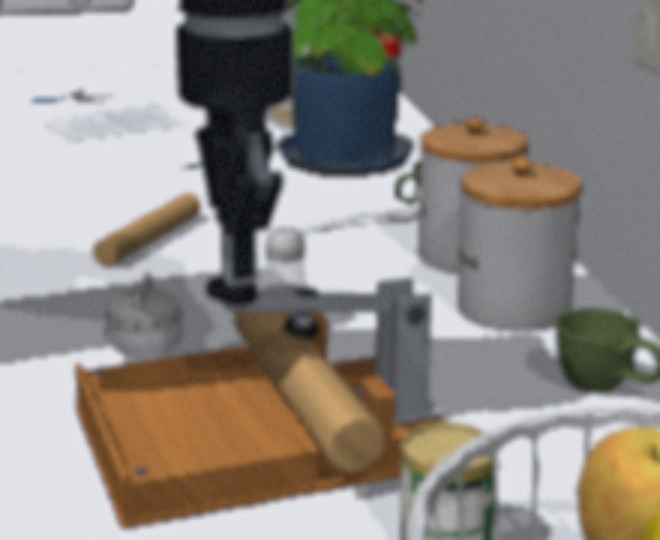

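The keeper has followed down to nearly level: the tip is on the pad at crop (232,288) and the foot is just above the pin at (300,325). The drag shows only in motion, so I'll find it with force-limited small steps.

```bash
python3 - <<'E'
from rig import bot; from h import *
f0=np.load('f0.npy'); a=0.16; T=5.0
for i in range(30):
    b=force(bot,3)-f0; 
    r=bot.servo_line(C(a-0.02),speed=15,until_force=T)
    s=bot.read_state(); z=s['ee_pos'][2]; ff=s['ft_force']-f0
    # angle from reached height
    aa=np.arcsin(np.clip((z-19-89.3-12)/134,-1,1))
    print(round(a-.02,3),'T',T,r,'z %.2f aa %.4f'%(z,aa),'before',b[2].round(1),'after',ff[2].round(1),s['clock'])
    if r: T+=0.5; a=min(a,aa+0.002)
    else: a-=0.02
    if a<0.085 or T>9.5: break
E
```

```text
0.14 T 5.0 True z 140.03 aa 0.1478 before 0.0 after 2.8 22.7583
0.13 T 5.5 False z 137.69 aa 0.1302 before 2.1 after 4.4 23.1167
0.11 T 5.5 False z 134.94 aa 0.1095 before 3.5 after 3.6 23.5
0.09 T 5.5 False z 132.25 aa 0.0893 before 3.6 after 3.7 23.8833
0.07 T 5.5 False z 129.57 aa 0.0692 before 3.6 after 3.0 24.2667
```

```bash
python3 - <<'E'
from rig import bot; from h import *
f0=np.load('f0.npy'); a=0.069; TA=6.0
for i in range(30):
    b=(force(bot,4)-f0)[2]
    r=bot.servo_line(C(a-0.01),speed=8,until_force=TA-b)
    s=bot.read_state(); z=s['ee_pos'][2]
    aa=np.arcsin((z-120.3)/134)
    print('%.3f TA %.1f'%(a-.01,TA),r,'aa %.4f'%aa,'before %.1f'%b,'after %.1f'%(s['ft_force']-f0)[2],s['clock'])
    if r: TA+=0.4
    else: a-=0.01
    if TA>9.3 or a<-0.1: break
E
```

```text
0.059 TA 6.0 True aa 0.0637 before 3.3 after 3.3 24.5417
0.059 TA 6.4 False aa 0.0595 before 2.8 after 4.5 24.8583
0.049 TA 6.4 True aa 0.0525 before 4.4 after 2.8 25.1333
0.049 TA 6.8 False aa 0.0492 before 2.9 after 4.1 25.45
0.039 TA 6.8 True aa 0.0422 before 4.5 after 2.8 25.725
0.039 TA 7.2 False aa 0.0391 before 2.3 after 4.2 26.0417
0.029 TA 7.2 False aa 0.0292 before 4.3 after 4.3 26.425
0.019 TA 7.2 False aa 0.0189 before 4.5 after 5.1 26.8083
0.009 TA 7.2 False aa 0.0089 before 4.6 after 3.6 27.1917
-0.001 TA 7.2 False aa -0.0012 before 4.2 after 4.9 27.575
-0.011 TA 7.2 True aa -0.0079 before 4.7 after 1.1 27.85
-0.011 TA 7.6 False aa -0.0107 before 1.8 after 4.9 28.1667
-0.021 TA 7.6 False aa -0.0206 before 4.6 after 5.1 28.55
-0.031 TA 7.6 False aa -0.0308 before 4.5 after 5.9 28.9333
-0.041 TA 7.6 True aa -0.0375 before 5.3 after 3.7 29.2083
-0.041 TA 8.0 False aa -0.0407 before 2.5 after 5.0 29.525
-0.051 TA 8.0 True aa -0.0472 before 5.4 after 2.8 29.8
-0.051 TA 8.4 False aa -0.0500 before 3.6 after 5.6 30.1167
-0.061 TA 8.4 True aa -0.0566 before 5.6 after 2.9 30.3917
-0.061 TA 8.8 False aa -0.0600 before 3.8 after 6.7 30.7083
-0.071 TA 8.8 True aa -0.0660 before 6.3 after 3.6 30.9833
-0.071 TA 9.2 False aa -0.0698 before 3.9 after 6.7 31.3
-0.081 TA 9.2 True aa -0.0754 before 7.4 after 3.3 31.575
```

```bash
python3 - <<'E'
from rig import bot; from h import *
f0=np.load('f0.npy')
for TA in (9.6,10.0,10.4):
    b=(force(bot,6)-f0)[2]
    r=bot.servo_line(C(-0.092),speed=8,until_force=TA-b)
    s=bot.read_state(); z=s['ee_pos'][2]
    print('TA',TA,r,'aa %.4f'%np.arcsin((z-120.3)/134),'before %.1f'%b,'after %.1f'%(s['ft_force']-f0)[2],s['clock'])
    if not r: break
print(force(bot,10)-f0)
E
```

```text
TA 9.6 True aa -0.0776 before 4.5 after 5.0 31.8833
TA 10.0 True aa -0.0808 before 5.5 after 5.6 32.1917
TA 10.4 True aa -0.0848 before 4.9 after 5.2 32.5
[-1.40016492 -0.28587995  4.90028285]
```

```bash
python3 - <<'E'
from rig import bot; from h import *
f0=np.load('f0.npy')
b=(force(bot,6)-f0)[2]
r=bot.servo_line(C(-0.096),speed=8,until_force=11.1-b)
s=bot.read_state(); z=s['ee_pos'][2]
print(r,'aa %.4f'%np.arcsin((z-120.3)/134),'before %.1f'%b,'after %.1f'%(s['ft_force']-f0)[2])
p=np.array(s['ee_pos']); bot.servo_line(p+[0,0,5],speed=10); bot.servo_line(p+[0,0,150],speed=150)
bot.move_to(W(-60,-200,320),Q0); bot.dwell(.3)
for n in('side','top'):
    c=bot.read_camera(n); P=cloud(c)
    if n=='side': cv2.imwrite('pics/s4.png',cv2.resize(c['image'][160:300,240:400],None,fx=4.5,fy=4.5,interpolation=cv2.INTER_CUBIC))
h=cv2.cvtColor(c['image'],cv2.COLOR_BGR2HSV); L=(P-V)@np.c_[X,Y]
m=(h[...,0]>7)&(h[...,0]<26)&(h[...,1]>80)&(abs(L[...,0])<19)&(abs(L[...,1])<130)&(P[...,2]>54.5)&(P[...,2]<75)&(abs(L[...,1])>25)
q=L[m]; print('pin',np.polyfit(q[:,1],q[:,0],1),q[:,1].min(),q[:,1].max(),s['clock'])
a=P[(abs(L[...,1])<6)&(L[...,0]>-40)&(L[...,0]<50)]; l=(a-V)@X; k=(a[:,2]>75); print('arm slope',np.polyfit(l[k],a[k,2],1))
E
```

```text
True aa -0.0888 before 4.7 after 4.5
pin [ 0.00453824 -0.22260763] -100.02728821173682 115.70874392343741 32.975
arm slope [8.68798707e-02 8.81290457e+01]
```

View pics/s4.png

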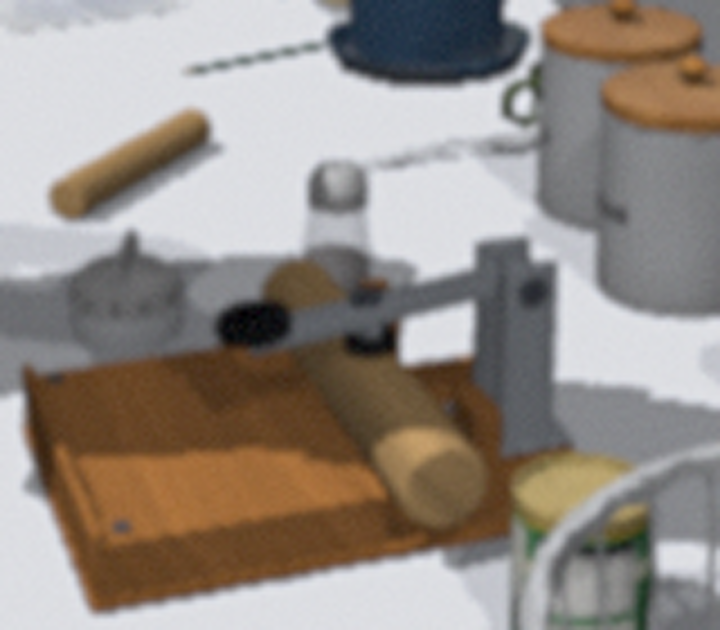

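The pin is still seated with the arm resting over it (pad at crop (255,322), foot on pin at (370,340)). My grip estimate is 4.7–6 N, so I'll press about 1 mm more for margin against the 4 N limit.

```bash
python3 - <<'E'
from rig import bot; from h import *
p=np.array(C(-0.0888))
bot.move_to(list(p+[0,0,150]),Q0); bot.servo_line(p+[0,0,8],speed=120)
f0=force(bot)
r=bot.servo_line(p+[0,0,-1.2],speed=8,until_force=12)
s=bot.read_state(); z=s['ee_pos'][2]
print(r,'aa %.4f'%np.arcsin((z-120.3)/134),'after %.1f'%(s['ft_force']-f0)[2],(force(bot)-f0)[2])
bot.servo_line(p+[0,0,5],speed=10); bot.servo_line(p+[0,0,150],speed=150)
bot.move_to(W(-60,-200,320),Q0); bot.dwell(.3)
c=bot.read_camera('top'); P=cloud(c); L=(P-V)@np.c_[X,Y]
h=cv2.cvtColor(c['image'],cv2.COLOR_BGR2HSV)
m=(h[...,0]>7)&(h[...,0]<26)&(h[...,1]>80)&(abs(L[...,0])<19)&(abs(L[...,1])<130)&(P[...,2]>54.5)&(P[...,2]<75)&(abs(L[...,1])>25)
q=L[m]; print('pin',np.polyfit(q[:,1],q[:,0],1))
a=P[(abs(L[...,1])<6)&(L[...,0]>-40)&(L[...,0]<50)]; l=(a-V)@X; k=(a[:,2]>75); print('arm slope',np.polyfit(l[k],a[k,2],1),bot.read_state()['clock'])
E
```

```text
True aa -0.0894 after 6.1 6.116576619834488
pin [ 0.00422399 -0.23435577]
arm slope [ 0.08905223 87.965623  ] 42.4833
```

```bash
python3 -c "
from rig import bot
print(bot.finish_job())"
```

```text
the job is handed in; nothing more can be done
None
```

I handed the job in at about 42 s on the robot's clock: the pin is seated and square in the vee, and the keeper is pressed onto it with an estimated 5–6 N at the foot (inferred from the push force, not measured directly; no verdict came back).

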